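# Lift three varnished collars off the drying rack with the carrying bar

## Robot

A 6-joint arm with a two-finger parallel gripper is mounted at the origin on the work surface. World frame = base frame: x ahead of the robot, y to its left, z up, the work surface at z = 0. Lengths are in m, angles in degrees, forces in N, time in s.
With the tool pointing down it reaches from about 0.35 to 0.875 m from the base axis. Payload 4.2 kg.
Tool frame: the origin (TCP) lies midway between the tips of the shut fingers; the grasp point (between the pads) lies r.pinch_z behind it (r.pinch_z is the distance from the TCP to the grasp point, in m); z points along the fingers, y is the direction in which the jaws open and shut (so a half turn about z gives the same grasp; the last joint's range is limited). The gripper opens to 87 mm and grips with 3 to 60 N. Pads are 19 mm wide; open, the fingers measure 117 mm over their backs; the gripper's body (75 mm by 190 mm) begins 51 mm behind the grasp point.
Start: joints at [-49.297, 22.042, 0.453, 0, -68.411, -14.817], TCP at [0.273, -0.562, 0.223] pointing down, gripper open.
Joint ranges: [-179.83, 179.83], [-69.29, 118.12], [-61.27, 80.66], [-181.25, 117.63], [-171.15, -9.14], [-177.46, 177.46]. Speed limits (degrees/s): [159.86, 159.86, 180, 180, 180, 180].

## Interface

Orientations are given as a 3x3 rotation matrix whose columns are the frame's x, y, z axes.
In Python, from station import r gives the robot as it stands. The module is installed in compiled form; this text tells all that it offers.
- The arm moves only by the tool play_rows, never from a script. Its argument "deltas" is a list of rows, each a list of 7 numbers: the shift along the tool's x, y, z in units of 25 mm (1.0 is 25 mm), then the turn, a rotation vector about the tool's x, y, z in units of 5 degrees (1.0 is 5 degrees), then the finger opening in mm, from 0 to 87. In form: [[tx, ty, tz, wx, wy, wz, fingers], ...]. A call has 1 to 12 rows; each row is the pose to reach, as a shift and turn from the pose commanded when the call began, along the tool's axes at that moment; what a row does not reach only later rows make up. A row lasts 1/10 s, in which the tool goes at most 50 mm and 8.59 degrees, less where a joint would pass 70% of its speed; a pose out of reach is approached as far as the arm can. A call with a gripper value outside its range is refused whole. The fingers move at their own pace and stop on an object; the grip force is fixed at half the most. Time passes only in rows, so rows that repeat a pose let the fingers close. It gives the time, the measured TCP pose, the force and the opening at its end, in the units of the state.
- r.sense(): the state, without advancing time (a new reading comes with each control period).
- r.capture(name): name is "side" or "top" or "wrist"; returns a dict with "pixels" (480x640x3 uint8, red, green, blue), "camera_matrix" (3x3 intrinsics, pixels), "R" (3x3) and "t" (3): a world point X has camera coordinates R X + t; the wrist camera has in their place "T_tool_cam" (4x4, takes a point from camera to tool coordinates, whose origin is the TCP and whose axes are the flange's). Camera axes: x right, y down, z forward; pixel columns grow to the right and rows downward; lengths in m; the calibration is good to about 2 mm. The wrist camera is an equidistant fisheye: a pixel r from the principal point sees the ray r / f radians off the axis. A picture is of the moment at which its call begins: read the wrist's pose just before it. There is no depth.
- r.finish_job(): hands the job in, once; it reports no verdict.
Trained networks look in the newest picture that a camera, given by its name, has taken for a name from the list of things; names that differ only in an ending like _2 or _b are one class to them, and where a whole thing is asked for, a point or a joint stands for the part that bears it (a point fixed in the world has none). Each returns a list of dicts, best first, with "score" (0 to 1); they miss things now and then, are a little off and sometimes report something else, mostly with a low value. They report only what shows in the picture. A call takes as long as a camera call. They do not tell look-alikes from the thing itself.
- r.spot_in(camera, target): "centre" ([x, y, z] in m, in world coordinates, good to about 4 mm: the middle of the surface that is visible of it).
- r.cut_out(camera, target): "region" (480x640 bool, what is visible of it).
The state is a dict: "time_s": time; "joints": joint angles; "joint_velocities": joint speeds; "effort": joint torques, N m; "tcp_pos": TCP position; "ee_rot": TCP orientation; "wrist_force": force on the tool from outside, world axes, zero at the start; "moment": the same for the moment, N m; "gripper_width": opening from 0.0 (shut) to 1.0 (fully open).
Only numpy, scipy, OpenCV 4.12 (cv2) and the standard library are available. Lean on these libraries where they do the work, as an engineer would, in place of code of your own. Each camera call takes 0.05 s, during which the arm holds its last target.

## Task

Three freshly varnished wooden collars lean in the sloping drying rack. Take the carrying bar by its handle, run its rod through the holes of all three, lift them off together and lay the bar with the collars hanging on it back in the two forks of its low stand, the way it lay before, then let go. Keep the gripper and arm off the wet collars, and leave everything else on the bench where it is.

Things in the scene. Friction and masses are not known exactly. Their poses are not given: they have to be found in the camera images.
- bar_grip (a point): the carrying bar, 255 mm long, about 130 g: a square dark wooden handle, 24 x 24 x 110 mm, then a metal stop disc (diameter 52 mm, 6 mm thick), then a plain round metal rod, diameter 12 mm, with a tapered tip. This point is the place to grip, on the bar's axis in the handle; its x axis runs along the bar to the tip, its z axis is up as it lies in the stand. Along x from here: handle from -60 to +50 mm, stop disc +50 to +56 mm, rod +56 to +197 mm
- bar_tip (a point): tip of the bar's rod, on its axis, 197 mm from bar_grip
- bar: the same carrying bar as a body; same origin and axes as bar_grip
- ring_a_centre (a point): lowest, nearest to the hand: wooden pipe collar, freshly varnished: flat ring, outside diameter 90 mm, hole diameter 40 mm, 10 mm thick, about 50 g; the point is the centre of its hole, half-way through its thickness; its z axis is the axis of the hole and points up the slope, away from the bar's handle
- ring_b_centre (a point): middle: wooden pipe collar, freshly varnished: flat ring, outside diameter 90 mm, hole diameter 40 mm, 10 mm thick, about 50 g; the point is the centre of its hole, half-way through its thickness; its z axis is the axis of the hole and points up the slope, away from the bar's handle
- ring_c_centre (a point): highest and farthest: wooden pipe collar, freshly varnished: flat ring, outside diameter 90 mm, hole diameter 40 mm, 10 mm thick, about 50 g; the point is the centre of its hole, half-way through its thickness; its z axis is the axis of the hole and points up the slope, away from the bar's handle
- ring_a: the same collar as a body; origin in the middle of its lower face, 5 mm down the axis from its centre, same axes
- ring_b: the same collar as a body; origin in the middle of its lower face, 5 mm down the axis from its centre, same axes
- ring_c: the same collar as a body; origin in the middle of its lower face, 5 mm down the axis from its centre, same axes
- rack: fixed plywood drying rack on two legs, foot 150 x 120 mm; its sloping board (110 x 110 mm) rises at 30 degrees towards the rack's own +x. Origin on the table under the middle collar, z up. Each collar stands square to the board on two round rails and leans towards the low end against two thin dowels, 32 mm either side of the hole axis. The holes are open from the low end
- rack_middle (a point): where the middle collar's centre stands, 215 mm above the rack's origin; axes as the rack. The common hole axis of the collars (24 mm apart) passes here in the rack's x-z plane, rising at 30 degrees towards +x, 50 mm from the board. Square to the board, the dowels end 23 mm above this axis: draw the collars out square to the board, by 110 mm or more, to clear them
- stand: fixed low plywood stand for the bar, foot 260 x 90 mm, 14 mm thick; origin on the table under where bar_grip belongs, x towards the tip's end, z up. The bar lies level in it, its axis 100 mm above the table. Collars on the rod hang between the two forks, their lower edges about 41 mm above the table
- stand_rear (a point): rear fork of the stand, 10 mm thick, 45 mm behind the stand's origin; the point is its flat seat for the handle, 88 mm above the table. Sides flare from about 30 mm apart at the seat to 60 mm at the top, 119 mm above the table
- stand_front (a point): front fork of the stand, 10 mm thick, 165 mm ahead of the stand's origin; a right-angled V that takes the rod, about 75 mm wide at its top, 129 mm above the table; the point is on the rod's axis, 100 mm above the table
- tin: bystander: grey tin, diameter 80, height 100 mm; origin under its centre
- jar: bystander: glass jar, diameter 64, height 85 mm; origin under its centre
- brush: bystander: paint brush lying on the table
- driver: bystander: screwdriver lying on the table
- sander: bystander: cork sanding block, 100 x 62 x 34 mm; origin under its centre
- cap: bystander: solid wooden disc without a hole, diameter 90, 16 mm thick, lying flat; origin under its centre
Mind the look-alikes: they are no part of the job. Leave any red or turquoise look-alike of the ring_c alone.

How it is judged:
By the outcome, as a careful person would: the job done as asked, in the order asked, and still so for the second after the job is handed in, with the robot touching nothing.
It also fails if it takes over 56 s, if anything falls off the work surface, if the arm or the gripper's body presses on something with over 40 N, if the wrist force passes 120 N, or if a joint passes its speed limit or range.

## Working session

There is one attempt and no reset: what is moved stays moved. The work goes in short steps, Python scripts to look and compute and a tool call to move; the robot and the scene stay as the last step left them, time stands still between calls to the robot, and variables do not carry over. Pictures are saved under pics/ and viewed, and the job is handed in when it is done.

Besides the shell and the picture viewer there is one more tool, called by a JSON object that holds its "method" and its "body", one argument or row to a line. play_rows: Moves the arm, as the interface text tells. Its arguments: {"type":"object","properties":{"deltas":{"type":"array","items":{"type":"array","items":{"type":"number"}}}},"required":["deltas"]}

```bash
mkdir -p pics; ls; cat > h.py <<'E'
import numpy as np, cv2
from station import r
def save(name,fn):
    d=r.capture(name); cv2.imwrite('pics/'+fn,d['pixels'][:,:,::-1]); return d
def proj(d,X):
    c=d['R']@np.asarray(X)+d['t']; p=d['camera_matrix']@c; return p[:2]/p[2]
E
python3 - <<'E'
from h import *
import pickle
s=r.sense(); print({k:np.round(v,3).tolist() for k,v in s.items()}, r.pinch_z)
D={}
for n in ['side','top','wrist']:
    D[n]=save(n,n+'0.png')
    for t in ['bar_grip','bar_tip','bar','ring_a','ring_b_centre','rack','stand','stand_rear','stand_front','tin','cap','rack_middle']:
        try:
            print(n,t,[(round(x['score'],2),np.round(x['centre'],3).tolist()) for x in r.spot_in(n,t)][:5])
        except Exception as e: print(n,t,e)
pickle.dump(D,open('D0.pkl','wb'))
for n in ['side','top']: print(D[n]['R'],D[n]['t'],D[n]['camera_matrix'])
E
```

```text
pics
{'time_s': 0.0, 'joints': [-49.296, 22.091, 0.379, -0.03, -68.409, -14.817], 'joint_velocities': [-0.006, -0.062, 0.006, 0.096, 0.012, -0.096], 'effort': [-0.001, -39.066, 18.741, 4.22, 0.011, -0.0], 'tcp_pos': [0.273, -0.562, 0.221], 'ee_rot': [[-0.9, -0.436, -0.001], [-0.436, 0.9, 0.002], [0.0, 0.002, -1.0]], 'wrist_force': [1.062, -0.076, -0.416], 'moment': [0.023, -0.031, -0.017], 'gripper_width': 1.001} 0.0187
side bar_grip [(0.95, [0.454, 0.182, 0.11])]
side bar_tip [(0.95, [0.456, 0.183, 0.108])]
side bar [(0.93, [0.453, 0.184, 0.112]), (0.19, [0.431, 0.41, 0.086])]
side ring_a [(0.96, [0.607, -0.099, 0.216]), (0.82, [0.592, 0.057, 0.01]), (0.76, [0.602, -0.108, 0.239]), (0.7, [0.599, -0.13, 0.252]), (0.69, [0.758, -0.041, 0.012])]
side ring_b_centre [(0.8, [0.6, -0.114, 0.239])]
side rack [(0.81, [0.599, -0.12, 0.082]), (0.65, [0.453, 0.174, 0.018]), (0.61, [0.43, 0.413, 0.087]), (0.57, [0.55, -0.348, 0.091]), (0.19, [0.602, -0.108, 0.238])]
side stand [(0.56, [0.453, 0.177, 0.018])]
side stand_rear [(0.63, [0.448, 0.177, 0.012]), (0.23, [0.422, -0.208, 0.019]), (0.2, [0
[... 1457 characters left out ...]
]), (0.51, [0.443, 0.255, 0.062])]
wrist tin [(0.28, [0.439, 0.257, 0.063])]
wrist cap []
wrist rack_middle [(0.49, [0.564, -0.197, 0.026])]
[[-0.99389482 -0.11025617  0.00408196]
 [-0.08208506  0.71421455 -0.69509684]
 [ 0.07372332 -0.69118822 -0.71890452]] [0.57786265 0.14235626 1.1874343 ] [[561.90161823   0.         325.29777954]
 [  0.         561.90161823 251.57134262]
 [  0.           0.           1.        ]]
[[-0.02766191 -0.99947745 -0.01672231]
 [-0.98988677  0.02971728 -0.13871215]
 [ 0.13913661  0.01271615 -0.99019155]] [0.03571739 0.62742928 1.06973004] [[508.76334894   0.         323.83936141]
 [  0.         508.76334894 240.98436135]
 [  0.           0.           1.        ]]
```

View pics/side0.png

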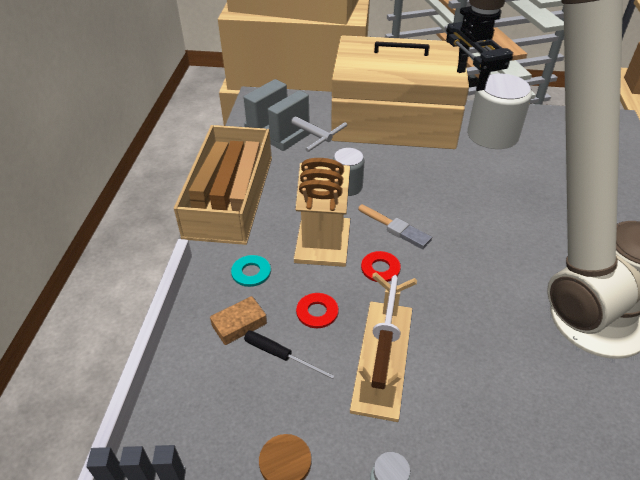

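View pics/top0.png

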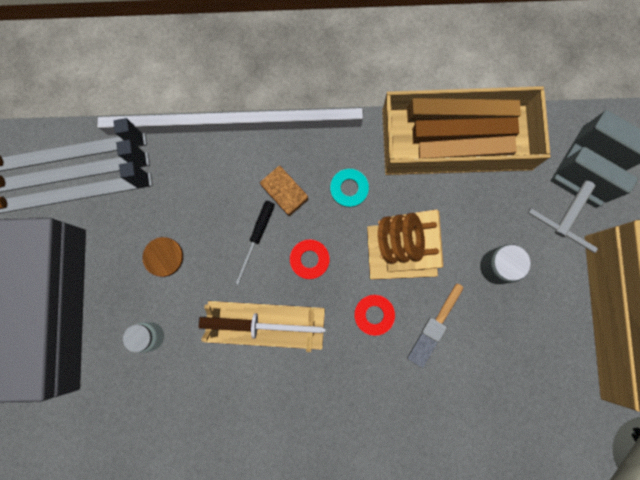

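View pics/wrist0.png

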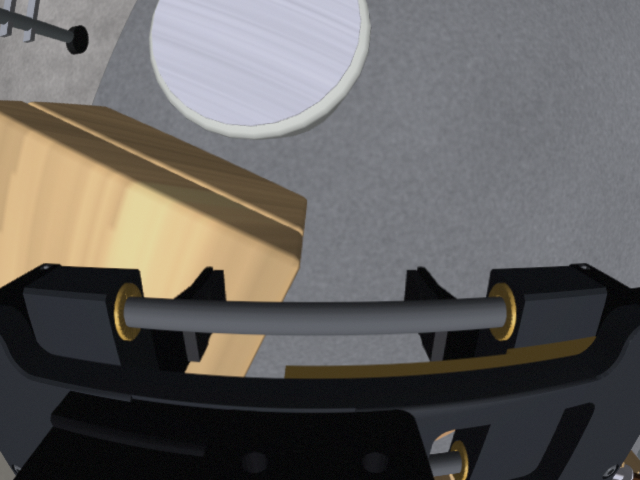

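```bash
python3 - <<'E'
import cv2
a=cv2.imread('pics/side0.png');b=cv2.imread('pics/top0.png')
cv2.imwrite('pics/c1.png',cv2.resize(a[145:270,280:370],None,fx=4.5,fy=4.5,interpolation=3))
cv2.imwrite('pics/c2.png',cv2.resize(b[195:290,350:460],None,fx=6,fy=6,interpolation=3))
cv2.imwrite('pics/c3.png',cv2.resize(a[260:425,340:430],None,fx=3.6,fy=3.6,interpolation=3))
cv2.imwrite('pics/c4.png',cv2.resize(b[290:360,190:340],None,fx=5,fy=5,interpolation=3))
E
```

```text
(no output)
```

View pics/c1.png

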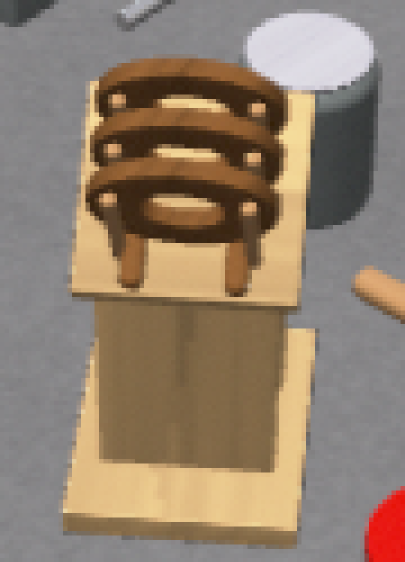

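View pics/c2.png

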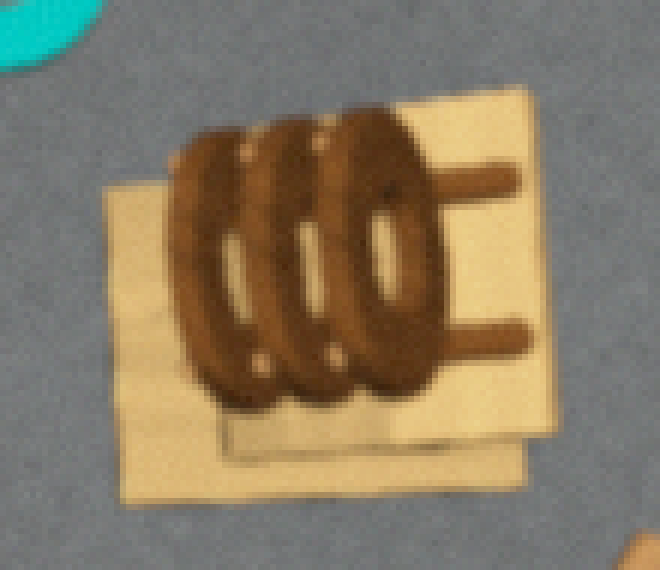

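View pics/c3.png

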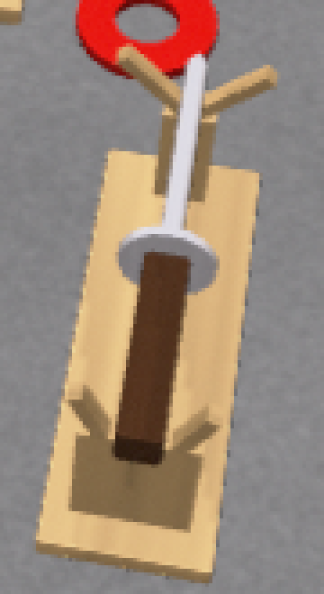

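View pics/c4.png

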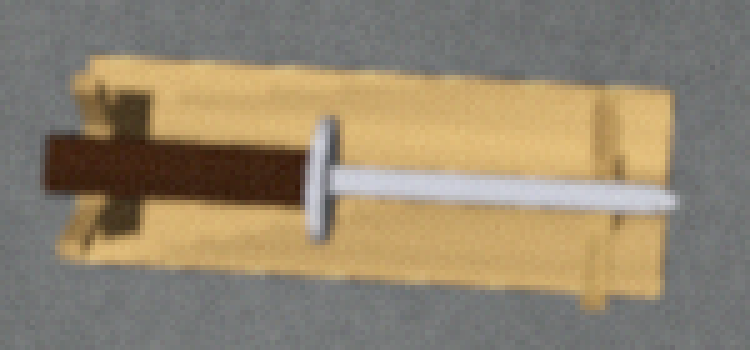

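```bash
cat > fit.py <<'E'
from h import *
import pickle
from scipy.optimize import minimize
def cyl(p0,ax,r0,L,r1=None,n=32):
    ax=ax/np.linalg.norm(ax); u=np.cross(ax,[.3,.9,.2]); u/=np.linalg.norm(u); v=np.cross(ax,u)
    a=np.linspace(0,2*np.pi,n,endpoint=False); c=np.outer(np.cos(a),u)+np.outer(np.sin(a),v)
    return np.vstack([p0+r0*c,p0+L*ax+(r0 if r1 is None else r1)*c])
S=4
def pix(d,P):
    c=P@d['R'].T+d['t']; q=c@d['camera_matrix'].T; return q[:,:2]/q[:,2:]
def hullfill(m,d,P,off,val=255):
    q=(pix(d,P)-off+0.5)*S-0.5
    h=cv2.convexHull(q.astype(np.float32)); cv2.fillConvexPoly(m,np.round(h*16).astype(np.int32),val,shift=4)
def frame(yaw,pitch):
    c,s=np.cos(yaw),np.sin(yaw); X=np.array([c,s,0]); Y=np.array([-s,c,0]); Z=np.array([0,0,1.])
    a=np.cos(pitch)*X+np.sin(pitch)*Z; n=-np.sin(pitch)*X+np.cos(pitch)*Z
    return a,Y,n
def barsil(d,p,off,wh,z=0.1,pitch=0):
    g=np.array([p[0],p[1],z]); a,Y,n=frame(p[2],pitch)
    m=np.zeros((wh[1]*S,wh[0]*S),np.uint8)
    box=np.array([g+x*a+y*Y+zz*n for x in(-.06,.05) for y in(-.012,.012) for zz in(-.012,.012)])
    hullfill(m,d,box,off); hullfill(m,d,cyl(g+.05*a,a,.026,.006),off)
    hullfill(m,d,cyl(g+.056*a,a,.006,.133),off); hullfill(m,d,cyl(g+.189*a,a,.006,.008,.003),off)
    return m
def ringsil(d,p,off,wh):
    g=np.array([p[0],p[1],.215]); a,Y,n=frame(p[2],np.radians(30))
    m=np.zeros((wh[1]*S,wh[0]*S),np.uint8)
    for k in(-1,0,1):
        o=np.zeros_like(m); hullfill(o,d,cyl(g+(k*.024-.005)*a,a,.045,.01,n=64),off)
        h1=np.zeros_like(m);h2=np.zeros_like(m)
        hullfill(h1,d,cyl(g+(k*.024-.005)*a,a,.02,1e-6),off);hullfill(h2,d,cyl(g+(k*.024+.005)*a,a,.02,1e-6),off)
        o[(h1>0)&(h2>0)]=0; m|=o
    return m
E
python3 - <<'E'
from fit import *
D=pickle.load(open('D0.pkl','rb'))
bm={};rm={}
for n in ['side','top']:
    r.capture(n)
    b=r.cut_out(n,'bar'); b2=r.cut_out(n,'bar_grip')
    print(n,[(x['score'],x['region'].sum()) for x in b],[(x['score'],x['region'].sum()) for x in b2])
    rr=r.cut_out(n,'ring_a')
    print([(round(x['score'],2),x['region'].sum(),np.argwhere(x['region']).mean(0).round()) for x in rr])
    bm[n]=b+b2; rm[n]=rr
pickle.dump((bm,rm),open('masks.pkl','wb'))
print(r.sense()['time_s'])
E
```

```text
side [(0.93, np.int64(1396)), (0.6, np.int64(761))] [(0.16, np.int64(598))]
[(0.94, np.int64(357), array([164., 322.])), (0.88, np.int64(365), array([175., 321.])), (0.83, np.int64(1059), array([310., 317.])), (0.78, np.int64(808), array([265., 381.])), (0.75, np.int64(616), array([189., 320.])), (0.56, np.int64(951), array([270., 251.]))]
top [(0.71, np.int64(1280))] [(0.78, np.int64(1080))]
[(0.97, np.int64(885), array([236., 413.])), (0.89, np.int64(568), array([239., 385.])), (0.81, np.int64(487), array([239., 397.])), (0.77, np.int64(923), array([187., 349.])), (0.7, np.int64(1016), array([258., 309.])), (0.66, np.int64(988), array([314., 374.])), (0.25, np.int64(1255), array([330., 433.]))]
2.35
```

```bash
cat > run1.py <<'E'
from fit import *
D=pickle.load(open('D0.pkl','rb')); bm,rm=pickle.load(open('masks.pkl','rb'))
def target(region,off,wh):
    x0,y0=off
    c=region[y0:y0+wh[1],x0:x0+wh[0]].astype(np.uint8)*255
    return c
def mk(masks,n):
    m=np.zeros((480,640),bool)
    for x in masks: m|=x['region']
    ys,xs=np.where(m); off=(max(xs.min()-15,0),max(ys.min()-15,0)); wh=(int(min(xs.max()+15,639)-off[0]),int(min(ys.max()+15,479)-off[1]))
    return target(m,off,wh),off,wh
def cost(p,sil,T,names):
    c=0
    for n in names:
        t,off,wh=T[n]; s=cv2.resize(sil(D[n],p,np.array(off),wh),(wh[0],wh[1]),interpolation=cv2.INTER_AREA)
        c+=np.abs(s.astype(float)-t).sum()/t.astype(float).sum()
    return c
def fit(sil,T,p0,names):
    best=None
    for sc in(1,.3):
        x0=p0 if best is None else best.x
        sim=np.array([x0]+[np.array(x0)+np.eye(3)[i]*[.008,.008,.08]*sc for i in range(3)])
        best=minimize(cost,x0,args=(sil,T,names),method='Nelder-Mead',options=dict(initial_simplex=sim,xatol=1e-5,fatol=1e-5))
    return best.x,best.fun
TB={'side':mk(bm['side'][:1],'side'),'top':mk([bm['top'][0]],'top')}
TR={'side':mk([rm['side'][i] for i in(0,1,4)],0),'top':mk(rm['top'][:3],0)}
for names in(['side','top'],['side'],['top']):
    for nm,sil,T,p0 in(('bar',barsil,TB,[.453,.182,-np.pi/2]),('rings',ringsil,TR,[.6,-.12,-np.pi/2])):
        p,f=fit(sil,T,p0,names); print(names,nm,np.round(p[:2],4),np.degrees(p[2]).round(2),round(f,3))
        if len(names)==2:
            for n in names:
                t,off,wh=T[n]; s=sil(D[n],p,np.array(off),wh)
                im=D[n]['pixels'][off[1]:off[1]+wh[1],off[0]:off[0]+wh[0],::-1].copy(); im=cv2.resize(im,None,fx=S,fy=S,interpolation=3)
                cs,_=cv2.findContours(s,cv2.RETR_LIST,cv2.CHAIN_APPROX_NONE); cv2.drawContours(im,cs,-1,(0,255,0),1); cv2.imwrite(f'pics/ov_{nm}_{n}.png',im)
E
python3 run1.py; cd pics; python3 -c "
import cv2,numpy as np
L=[cv2.imread(f'ov_{a}_{b}.png') for a in('bar','rings') for b in('side','top')]
H=max(l.shape[0] for l in L);W=sum(l.shape[1] for l in L);o=np.zeros((H,W,3),np.uint8);x=0
for l in L:o[:l.shape[0],x:x+l.shape[1]]=l;x+=l.shape[1]
s=min(1,1600/W);print(o.shape);cv2.imwrite('ova.png',o[:, :L[0].shape[1]+L[1].shape[1]]);cv2.imwrite('ovb.png',o[:, L[0].shape[1]+L[1].shape[1]:])"
```

```text
['side', 'top'] bar [0.4561 0.2131] -95.01 0.247
['side', 'top'] rings [ 0.6057 -0.1281] -88.47 0.428
['side'] bar [0.4555 0.2105] -95.03 0.06
['side'] rings [ 0.6055 -0.133 ] -89.86 0.234
['top'] bar [0.4568 0.2165] -95.02 0.113
['top'] rings [ 0.6063 -0.1273] -87.7 0.096
(572, 1468, 3)
```

View pics/ova.png

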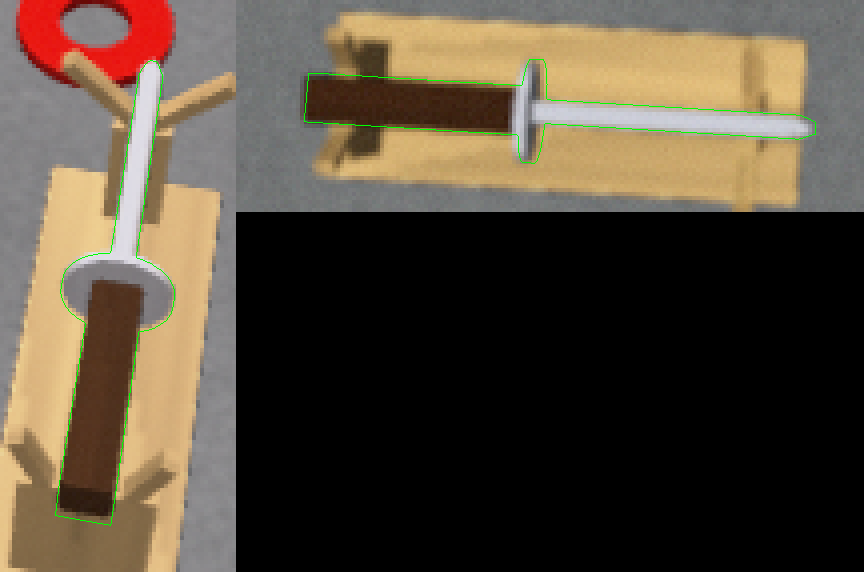

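View pics/ovb.png

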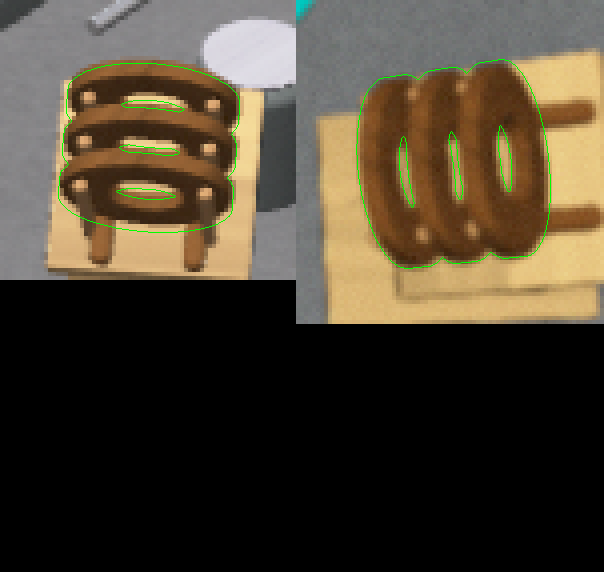

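```bash
cat > run2.py <<'E'
import fit as F
exec(open('run1.py').read().split("for names in")[0])
d=D['side']
# mask from colour: dark brown
hsv=cv2.cvtColor(d['pixels'],cv2.COLOR_RGB2HSV)
m=((hsv[...,2]<150)&(hsv[...,1]>110)&(hsv[...,0]<25)); w=np.zeros_like(m); w[155:200,296:348]=1; m&=w
print(m.sum(), TR['side'][0].astype(bool).sum())
vis=d['pixels'][145:215,285:360,::-1].copy(); vis[m[145:215,285:360]]=(0,255,0); vis2=d['pixels'][145:215,285:360,::-1].copy()
t,off,wh=TR['side']; full=np.zeros_like(m); full[off[1]:off[1]+wh[1],off[0]:off[0]+wh[0]]=t>0
vis2[full[145:215,285:360]]=(255,255,0)
cv2.imwrite('pics/mm.png',cv2.resize(np.hstack([vis,vis2]),None,fx=5,fy=5,interpolation=0))
def ringsil5(d,p,off,wh,dz=0):
    return F.ringsil(d,p,off,wh)
E
python3 run2.py
```

```text
1360 1338
```

View pics/mm.png

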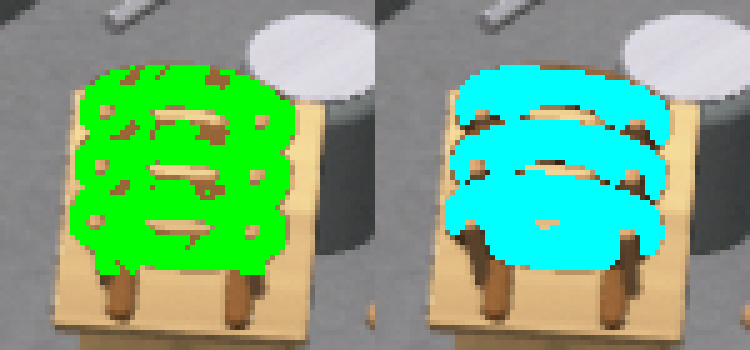

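```bash
cat > run3.py <<'E'
exec(open('run1.py').read().split("for names in")[0])
def sil(d,p,off,wh):
    g=np.array([p[0],p[1],p[3] if len(p)>3 else .215]); a,Y,n=frame(p[2],p[4] if len(p)>4 else np.radians(30))
    m=np.zeros((wh[1]*S,wh[0]*S),np.uint8)
    for k in(-1,0,1): hullfill(m,d,cyl(g+(k*.024-.005)*a,a,.045,.01,n=64),off)
    return m
k=cv2.getStructuringElement(cv2.MORPH_ELLIPSE,(9,9))
for n in TR:
    t,off,wh=TR[n]; 
    cs,_=cv2.findContours(cv2.morphologyEx(t,cv2.MORPH_CLOSE,k),cv2.RETR_EXTERNAL,cv2.CHAIN_APPROX_NONE); t=np.zeros_like(t); cv2.drawContours(t,cs,-1,255,-1)
    if n=='side':
        ys=np.arange(wh[1])+off[1]
    TR[n]=(t,off,wh)
steps=[.008,.008,.08,.008,.08]
for names in(['side','top'],['side'],['top']):
  for np_ in(3,4,5):
    if np_>3 and len(names)<2: continue
    x=np.array([.6,-.12,-np.pi/2,.215,np.radians(30)])[:np_]
    for sc in(1,.5,.2):
        sim=np.array([x]+[x+np.eye(np_)[i]*steps[i]*sc for i in range(np_)])
        b=minimize(cost,x,args=(sil,TR,names),method='Nelder-Mead',options=dict(initial_simplex=sim,xatol=1e-5,fatol=1e-5)); x=b.x
    print(names,np_,np.round(x,4),np.degrees(x[2]).round(1),round(b.fun,3))
    if names==['side','top'] and np_==3:
        for n in names:
            t,off,wh=TR[n]; s=sil(D[n],x,np.array(off),wh)
            im=cv2.resize(D[n]['pixels'][off[1]:off[1]+wh[1],off[0]:off[0]+wh[0],::-1].copy(),None,fx=S,fy=S,interpolation=3)
            g=np.array([x[0],x[1],.215]); a,Y,nn=frame(x[2],np.radians(30))
            pts=[g+kk*.024*a-.005*a for kk in(-1,0,1)]
            # holes and dowel tips and board corners
            def dr(P,c,closed=True): cv2.polylines(im,[np.round(((pix(D[n],np.array(P))-off+.5)*S-.5)*16).astype(np.int32)],closed,c,1,cv2.LINE_AA,4)
            for kk in(-1,0,1):
                th=np.linspace(0,2*np.pi,40)
                for e,cc in((-.005,(0,255,0)),(.005,(255,255,0))): dr([g+(kk*.024+e)*a+.02*(np.cos(q)*Y+np.sin(q)*nn) for q in th],cc)
                for sgn in(-1,1): dr([g+(kk*.024-.008)*a+sgn*.032*Y-.05*nn,g+(kk*.024-.008)*a+sgn*.032*Y+.023*nn],(0,0,255),False)
            dr([g-.05*nn+i*.055*a+j*.055*Y for i,j in((-1,-1),(1,-1),(1,1),(-1,1))],(255,0,255))
            cs,_=cv2.findContours(s,cv2.RETR_LIST,cv2.CHAIN_APPROX_NONE); cv2.drawContours(im,cs,-1,(0,255,0),1); cv2.imwrite(f'pics/ovr_{n}.png',im)
E
python3 run3.py; python3 -c "
import cv2,numpy as np
L=[cv2.imread(f'pics/ovr_{b}.png') for b in('side','top')]
H=max(l.shape[0] for l in L);W=sum(l.shape[1] for l in L);o=np.zeros((H,W,3),np.uint8);x=0
for l in L:o[:l.shape[0],x:x+l.shape[1]]=l;x+=l.shape[1]
cv2.imwrite('pics/ovr.png',o)"
```

```text
['side', 'top'] 3 [ 0.6057 -0.1278 -1.5466] -88.6 0.16
['side', 'top'] 4 [ 0.6055 -0.1269 -1.5489  0.2183] -88.7 0.138
['side', 'top'] 5 [ 0.6055 -0.1268 -1.5459  0.2193  0.5604] -88.6 0.136
['side'] 3 [ 0.6057 -0.1338 -1.553 ] -89.0 0.086
['top'] 3 [ 0.6064 -0.1273 -1.5374] -88.1 0.032
```

View pics/ovr.png

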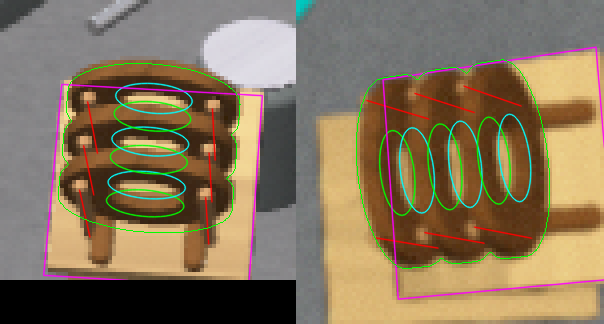

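```bash
cat >> h.py <<'E'
from scipy.spatial.transform import Rotation as Ro
def delta(p,R,label='',base=None):
    s=r.sense() if base is None else base
    R0=Ro.from_matrix(np.array(s['ee_rot'])).as_matrix(); p0=np.array(s['tcp_pos'])
    d=R0.T@(np.array(p)-p0)/.025; w=Ro.from_matrix(R0.T@R).as_rotvec(degrees=True)/5
    print(label,np.round(np.r_[d,w],3).tolist(),'rows>=',round(max(np.linalg.norm(d)*.5,np.linalg.norm(w)*5/8.59),1))
def toolR(yaw,pitch):  # degrees; bar axis
    y,p=np.radians(yaw),np.radians(pitch)
    X=np.array([np.cos(y),np.sin(y),0]); a=np.cos(p)*X+np.sin(p)*np.array([0,0,1.]); n=-np.sin(p)*X+np.cos(p)*np.array([0,0,1.])
    return np.column_stack([a,np.cross(-n,a),-n])
def tcp(g,R): return np.array(g)+R[:,2]*r.pinch_z   # pinch point g
BAR=np.array([.456,.2135,.1]); BY=-95.; RM=np.array([.606,-.1303,.215]); RY=-88.4
E
python3 - <<'E'
from h import *
import pickle
D=pickle.load(open('D0.pkl','rb')); print(D['wrist']['T_tool_cam'],D['wrist']['camera_matrix'])
R=toolR(BY,0); print(R)
delta([.48,-.25,.42],toolR(-125,0),'way')
delta(tcp(BAR+[0,0,.15],R),R,'above')
E
```

```text
[[-2.67308990e-04 -9.65151373e-01 -2.61692101e-01  7.04562698e-02]
 [ 9.99999942e-01 -2.03045965e-04 -2.72606175e-04  2.46217835e-06]
 [ 2.09970699e-04 -2.61692159e-01  9.65151372e-01 -1.62319984e-01]
 [ 0.00000000e+00  0.00000000e+00  0.00000000e+00  1.00000000e+00]] [[371.64829954   0.         314.69365722]
 [  0.         371.64829954 233.64317582]
 [  0.           0.           1.        ]]
[[-0.08715574 -0.9961947  -0.        ]
 [-0.9961947   0.08715574 -0.        ]
 [ 0.          0.         -1.        ]]
way [-12.907, 7.621, -7.898, -0.0, 0.0, -5.823] rows>= 8.5
above [-20.137, 24.72, -0.35, -0.0, 0.0, -11.823] rows>= 15.9
```

{"method": "play_rows", "body": {
  "deltas": [
    [0,0,-2,0,0,0,87],
    [0,0,-4,0,0,0,87],
    [0,0,-6,0,0,0,87],
    [0,0,-8,0,0,0,87],
    [-1.8,1.1,-8,0,0,-0.8,87],
    [-3.6,2.2,-8,0,0,-1.6,87],
    [-5.5,3.3,-8,0,0,-2.5,87],
    [-7.3,4.4,-8,0,0,-3.3,87],
    [-9.2,5.4,-8,0,0,-4.1,87],
    [-11,6.5,-8,0,0,-5,87],
    [-12.9,7.6,-8,0,0,-5.8,87],
    [-12.9,7.6,-8,0,0,-5.8,87]
  ]
}}

```text
time_s: 3.55
tcp_pos: [0.4815, -0.2475, 0.4225]
ee_rot: [[-0.572, -0.821, 0.0], [-0.821, 0.572, 0.001], [-0.001, -0.0, -1.0]]
wrist_force: [-1.0, -0.3, -0.3]
gripper_width: 1.001
```

```bash
python3 - <<'E'
from h import *
R=toolR(BY,0)
s=r.sense(); print(s['joints'],s['tcp_pos'])
delta(tcp(BAR+[0,0,.14],R),R,'above')
E
```

```text
[-1.00553699e+01  9.74363683e+00  1.13374139e+01 -3.47437463e-02
 -9.15718174e+01 -2.48008019e+01] [ 0.48154514 -0.24749352  0.42252401]
above [-14.542, 11.378, 8.058, -0.003, 0.008, -5.971] rows>= 10.1
```

{"method": "play_rows", "body": {
  "deltas": [
    [-1.3,1.0,0.2,0,0,-0.5,87],
    [-2.6,2.0,0.5,0,0,-1.0,87],
    [-4,3.1,1,0,0,-1.6,87],
    [-5.5,4.3,2,0,0,-2.3,87],
    [-7,5.5,3,0,0,-2.9,87],
    [-8.5,6.7,4,0,0,-3.5,87],
    [-10,7.8,5,0,0,-4.1,87],
    [-11.5,9,6,0,0,-4.7,87],
    [-13,10.2,7,0,0,-5.4,87],
    [-14.54,11.38,8.06,0,0,-5.97,87],
    [-14.54,11.38,8.06,0,0,-5.97,87],
    [-14.54,11.38,8.06,0,0,-5.97,87]
  ]
}}

```text
time_s: 4.75
tcp_pos: [0.4553, 0.2125, 0.2187]
ee_rot: [[-0.088, -0.996, -0.004], [-0.996, 0.088, -0.002], [0.003, 0.003, -1.0]]
wrist_force: [-0.2, 0.4, 0.5]
gripper_width: 1.002
```

```bash
cat >> h.py <<'E'
def wproj(d,s,X):
    R=np.array(s['ee_rot']);p=np.array(s['tcp_pos']); T=d['T_tool_cam']
    c=T[:3,:3].T@(R.T@(np.asarray(X)-p)-T[:3,3]); th=np.arctan2(np.hypot(c[0],c[1]),c[2]); ph=np.arctan2(c[1],c[0]); K=d['camera_matrix']
    return np.array([K[0,2]+K[0,0]*th*np.cos(ph),K[1,2]+K[1,1]*th*np.sin(ph)])
E
python3 - <<'E'
from h import *
s=r.sense(); d=save('wrist','w1.png'); print(s['tcp_pos'],s['joints'])
y=np.radians(BY);a=np.array([np.cos(y),np.sin(y),0]);Y=np.array([-a[1],a[0],0]);im=d['pixels'][:,:,::-1].copy()
for x,yy,z in[(-.06,.012,.012),(-.06,-.012,.012),(.05,.012,.012),(.05,-.012,.012),(0,0,.012),(.053,0,.026),(.053,.026,0),(.053,-.026,0),(.197,0,0),(.1,0,.006)]:
    q=wproj(d,s,BAR+x*a+yy*Y+[0,0,z]); cv2.circle(im,tuple(np.round(q).astype(int)),3,(0,255,0),-1); print(np.round(q,1))
cv2.imwrite('pics/w1o.png',im)
E
```

```text
[0.45525924 0.21247683 0.21869116] [ 4.35424530e+01  1.03674716e+01 -1.65614573e+01 -4.02619523e-02
 -6.33137675e+01 -4.85778630e+01]
[299.6 305.3]
[329.6 305.3]
[297.8 166.1]
[331.  166.1]
[314.5 232.9]
[314.4 163.3]
[280.  161.1]
[348.8 161. ]
[314.2 -19.6]
[314.3  98.1]
```

View pics/w1o.png

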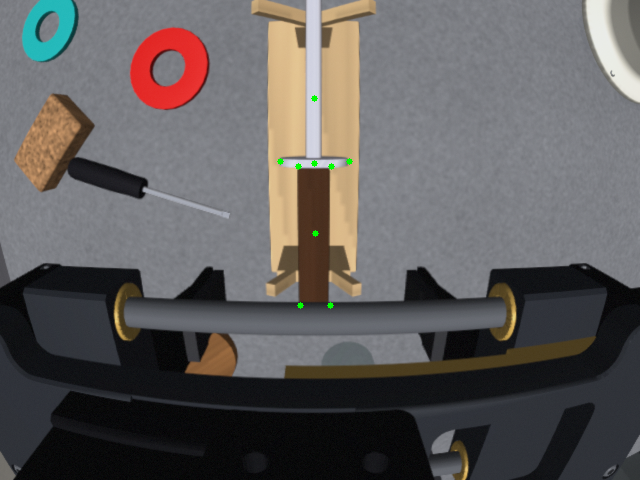

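```bash
python3 - <<'E'
from h import *
R=toolR(BY,0)
delta(tcp(BAR+R[:,0]*.005,R),R,'down')
E
```

```text
down [0.101, -0.009, 5.549, 0.02, -0.024, -0.023] rows>= 2.8
```

{"method": "play_rows", "body": {
  "deltas": [
    [0.1,0,1,0,0,0,87],
    [0.1,0,2,0,0,-0.02,87],
    [0.1,0,3,0.02,-0.02,-0.02,87],
    [0.1,0,4,0.02,-0.02,-0.02,87],
    [0.1,0,4.8,0.02,-0.02,-0.02,87],
    [0.1,0,5.3,0.02,-0.02,-0.02,87],
    [0.1,0,5.55,0.02,-0.02,-0.02,87],
    [0.1,0,5.55,0.02,-0.02,-0.02,87],
    [0.1,0,5.55,0.02,-0.02,-0.02,87]
  ]
}}

```text
time_s: 5.7
tcp_pos: [0.457, 0.208, 0.0833]
ee_rot: [[-0.09, -0.996, 0.004], [-0.996, 0.09, 0.003], [-0.003, -0.003, -1.0]]
wrist_force: [0.6, -0.6, -0.1]
gripper_width: 1.0
```

{"method": "play_rows", "body": {
  "deltas": [
    [0,0,0,0,0,0,20],
    [0,0,0,0,0,0,10],
    [0,0,0,0,0,0,0],
    [0,0,0,0,0,0,0],
    [0,0,0,0,0,0,0],
    [0,0,0,0,0,0,0],
    [0,0,0,0,0,0,0],
    [0,0,0,0,0,0,0],
    [0,0,0,0,0,0,0],
    [0,0,0,0,0,0,0]
  ]
}}

```text
time_s: 6.7
tcp_pos: [0.4562, 0.208, 0.0823]
ee_rot: [[-0.09, -0.996, 0.002], [-0.996, 0.09, 0.002], [-0.002, -0.002, -1.0]]
wrist_force: [-0.0, 1.1, 0.8]
gripper_width: 0.274
```

```bash
python3 - <<'E'
from h import *
s=r.sense(); d=save('wrist','w2.png'); print(s['tcp_pos'],s['ee_rot'],s['wrist_force'],s['moment'],s['gripper_width'])
import json; json.dump({k:np.array(s[k]).tolist() for k in('tcp_pos','ee_rot')},open('grasp.json','w'))
y=np.radians(BY);a=np.array([np.cos(y),np.sin(y),0]);Y=np.array([-a[1],a[0],0]);im=d['pixels'][:,:,::-1].copy()
for x,yy,z in[(.05,.012,.012),(.05,-.012,.012),(.053,0,.026),(.053,.026,0),(.053,-.026,0),(.197,0,0),(.1,0,.006)]:
    q=wproj(d,s,BAR+x*a+yy*Y+[0,0,z]); cv2.circle(im,tuple(np.round(q).astype(int)),3,(0,255,0),-1); print(np.round(q,1))
cv2.imwrite('pics/w2o.png',im)
E
```

```text
[0.45615003 0.20797354 0.08226538] [[-0.0901498  -0.99592665  0.00176936]
 [-0.99592674  0.09015258  0.00156125]
 [-0.0017144  -0.00162141 -0.99999722]] [-0.00760893  1.10063481  0.75731734] [ 0.02249805  0.16637062 -0.02194156] 0.2736917457028863
[284.8 208.4]
[350.7 208.3]
[317.9 207.7]
[252.1 195.4]
[383.  195.1]
[ 316.2 -123.4]
[317.3  72.4]
```

View pics/w2o.png

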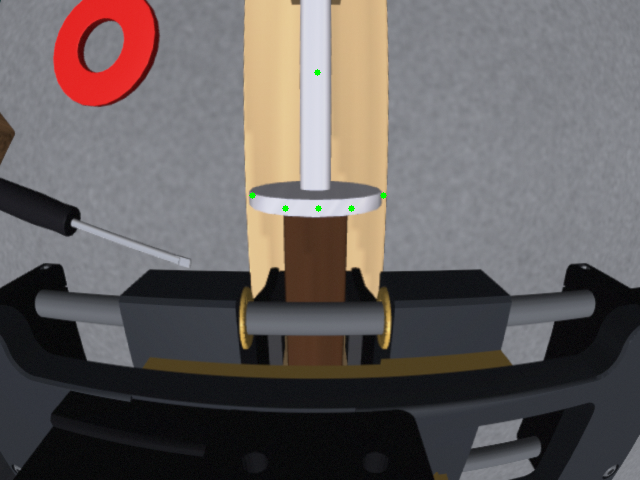

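{"method": "play_rows", "body": {
  "deltas": [
    [0,0,-0.3,0,0,0,0],
    [0,0,-0.8,0,0,0,0],
    [0,0,-1.5,0,0,0,0],
    [0,0,-2.5,0,0,0,0],
    [0,0,-3.5,0,0,0,0],
    [0,0,-4.5,0,0,0,0],
    [0,0,-5.5,0,0,0,0],
    [0,0,-6.2,0,0,0,0],
    [0,0,-6.5,0,0,0,0],
    [0,0,-6.5,0,0,0,0]
  ]
}}

```text
time_s: 7.75
tcp_pos: [0.4561, 0.2079, 0.2457]
ee_rot: [[-0.09, -0.996, 0.003], [-0.996, 0.09, 0.003], [-0.003, -0.003, -1.0]]
wrist_force: [-0.4, 0.7, -1.6]
gripper_width: 0.267
```

```bash
cat >> h.py <<'E'
import json
def barov(d,s,fn):
    # expected bar from grasp: bar_grip at pinch -5mm along tool x
    R=np.array(s['ee_rot']); g=np.array(s['tcp_pos'])-R[:,2]*r.pinch_z-R[:,0]*.005
    im=d['pixels'][:,:,::-1].copy()
    for x,yy,z in[(.05,.012,.012),(.05,-.012,.012),(.053,0,.026),(.053,.026,0),(.053,-.026,0),(.1,0,0),(.13,.0,0),(.16,0,0),(.197,0,0)]:
        X=g+R@np.array([x,yy,-z]); q=wproj(d,s,X) if 'T_tool_cam' in d else proj(d,X)
        cv2.circle(im,tuple(np.round(q).astype(int)),2,(0,255,0),-1)
    cv2.imwrite('pics/'+fn,im)
E
python3 - <<'E'
from h import *
for n in('side','top','wrist'):
    s=r.sense(); d=r.capture(n); barov(d,s,'l_'+n+'.png')
    if n!='wrist':
        im=cv2.imread('pics/l_'+n+'.png'); im=im[200:440,320:460] if n=='side' else im[260:400,180:380]
        cv2.imwrite('pics/l_'+n+'.png',cv2.resize(im,None,fx=3,fy=3,interpolation=3))
print(s['tcp_pos'],s['moment'])
R=toolR(RY,30);a=R[:,0]
pre=RM-.256*a; 
P=tcp(pre+.005*a,R); print(P)
delta(P+[0,.1,.1],R,'way'); delta(P,R,'pre')
E
```

```text
[0.45524343 0.20737917 0.24381274] [ 0.0787508   0.07933754 -0.01012399]
[0.60019167 0.07764127 0.07330532]
way [0.658, -5.884, 2.806, 0.359, 5.995, -1.323] rows>= 3.6
pre [4.643, -6.247, 6.805, 0.359, 5.995, -1.323] rows>= 5.2
```

View pics/l_side.png

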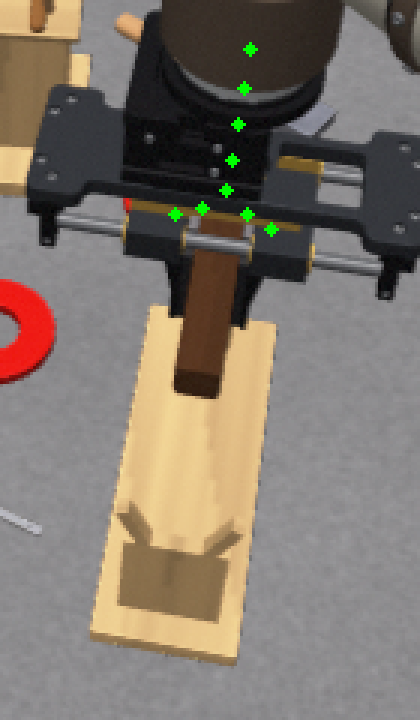

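View pics/l_top.png

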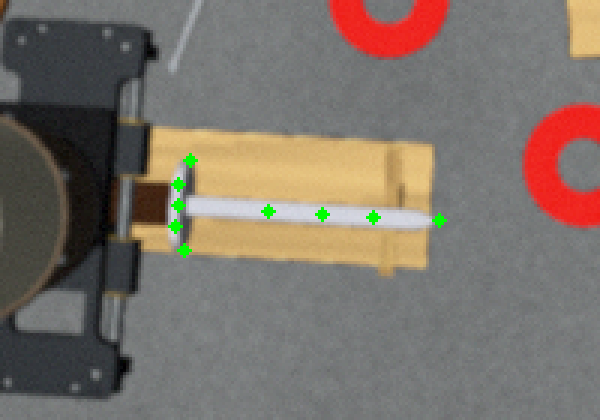

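View pics/l_wrist.png

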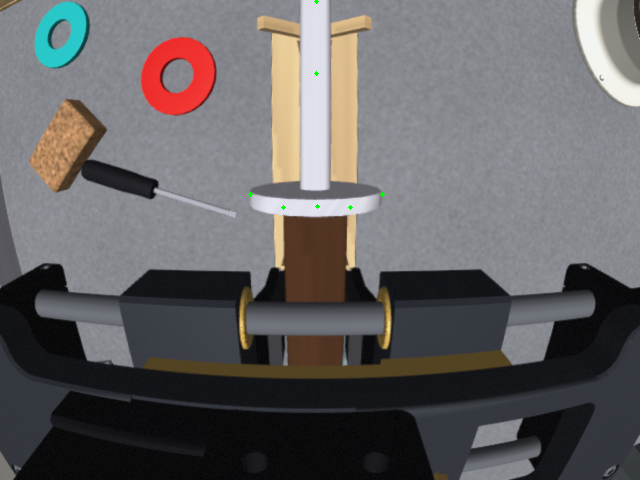

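{"method": "play_rows", "body": {
  "deltas": [
    [0.03,-0.3,0.1,0.02,0.3,-0.07,0],
    [0.1,-0.9,0.3,0.06,0.9,-0.2,0],
    [0.2,-1.6,0.7,0.1,1.6,-0.36,0],
    [0.3,-2.4,1.1,0.15,2.4,-0.53,0],
    [0.4,-3.2,1.5,0.2,3.2,-0.7,0],
    [0.45,-4,1.9,0.25,4,-0.9,0],
    [0.5,-4.8,2.3,0.3,4.8,-1.06,0],
    [0.6,-5.4,2.6,0.33,5.5,-1.2,0],
    [0.66,-5.88,2.8,0.36,6,-1.32,0],
    [0.66,-5.88,2.8,0.36,6,-1.32,0],
    [0.66,-5.88,2.8,0.36,6,-1.32,0]
  ]
}}

```text
time_s: 9.0
tcp_pos: [0.6008, 0.1781, 0.1736]
ee_rot: [[0.024, -1.0, 0.014], [-0.866, -0.028, -0.5], [0.5, -0.0, -0.866]]
wrist_force: [-0.4, -0.3, -1.3]
gripper_width: 0.275
```

```bash
python3 - <<'E'
from h import *
s=r.sense(); d=r.capture('wrist'); barov(d,s,'p1_wrist.png')
s2=r.sense()
print(s['tcp_pos'],s2['tcp_pos'],s['joints'],s['moment'])
R=toolR(RY,30);a=R[:,0]
im=cv2.imread('pics/p1_wrist.png')
for k in(-1,0,1):
  for q in np.linspace(0,6.28,24):
    u=wproj(d,s,RM+(k*.024-.005)*a+.02*(np.cos(q)*R[:,1]+np.sin(q)*R[:,2])); cv2.circle(im,tuple(np.round(u).astype(int)),1,(255,0,255),-1)
cv2.imwrite('pics/p1_wrist.png',im)
P=tcp(RM-.251*a,R)
delta(P,R,'pre',s); delta(P,R,'pre',s2)
E
```

```text
[0.60080752 0.1781374  0.17361285] [0.60084957 0.17821261 0.17463809] [ 41.4575559   31.15991175  -6.1624291   23.51879344 -74.32231729
 -50.68208705] [ 1.28374948  0.16517313 -0.07479918]
pre [1.472, 0.138, 5.484, -0.004, -0.003, -0.005] rows>= 2.8
pre [1.46, 0.146, 5.519, -0.018, 0.01, -0.012] rows>= 2.9
```

View pics/p1_wrist.png

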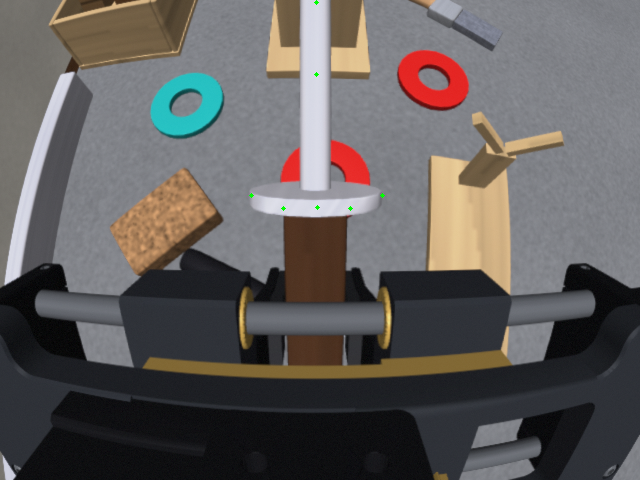

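{"method": "play_rows", "body": {
  "deltas": [
    [0.2,0,0.8,0,0,0,0],
    [0.5,0.05,2,0,0,0,0],
    [0.9,0.1,3.2,0,0,0,0],
    [1.2,0.12,4.3,0,0,0,0],
    [1.4,0.14,5.1,0,0,0,0],
    [1.46,0.14,5.5,0,0,0,0],
    [1.46,0.14,5.5,0,0,0,0],
    [1.46,0.14,5.5,0,0,0,0]
  ]
}}

```text
time_s: 9.85
tcp_pos: [0.6014, 0.0787, 0.0753]
ee_rot: [[0.023, -1.0, 0.019], [-0.867, -0.029, -0.498], [0.498, -0.005, -0.867]]
wrist_force: [0.3, 0.2, -1.0]
gripper_width: 0.277
```

```bash
cat > look.py <<'E'
from h import *
import sys
tag=sys.argv[1]; R=toolR(RY,30);a=R[:,0]
for n in('side','top'):
    d=r.capture(n); s=r.sense(); barov(d,s,f'{tag}_{n}.png')
    im=cv2.imread(f'pics/{tag}_{n}.png'); 
    im=im[130:330,240:400] if n=='side' else im[180:310,280:460]
    cv2.imwrite(f'pics/{tag}_{n}.png',cv2.resize(im,None,fx=3 if n=='side' else 4,fy=3 if n=='side' else 4,interpolation=3))
    Rt=np.array(s['ee_rot']); g=np.array(s['tcp_pos'])-Rt[:,2]*r.pinch_z-Rt[:,0]*.005
    e=R.T@(g+.197*Rt[:,0]-RM); print('tip in rack frame (s,lat,-normal) mm',(e*1000).round(1),'angle err',Ro.from_matrix(R.T@Rt).as_rotvec(degrees=True).round(2))
print(s['tcp_pos'],np.round(s['wrist_force'],1),s['gripper_width'],s['time_s'])
E
python3 look.py p2
```

```text
tip in rack frame (s,lat,-normal) mm [-59.1  -1.   -2. ] angle err [ 0.29 -0.13  0.09]
tip in rack frame (s,lat,-normal) mm [-59.2  -0.9  -2. ] angle err [ 0.29 -0.13  0.09]
[0.60145415 0.07913682 0.0753054 ] [-0.7  0.7 -1. ] 0.2712586426943879 9.95
```

View pics/p2_side.png

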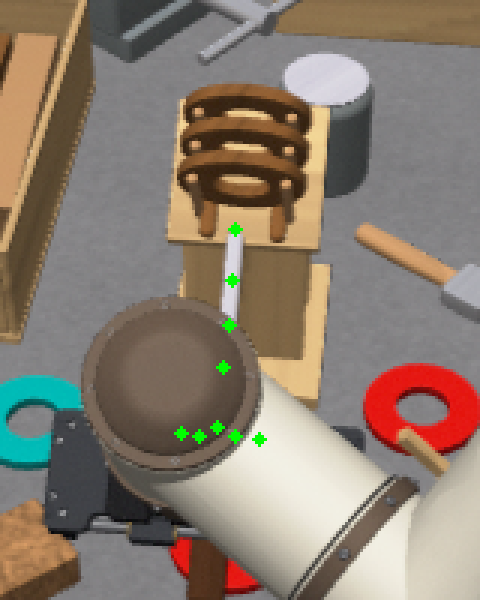

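View pics/p2_top.png

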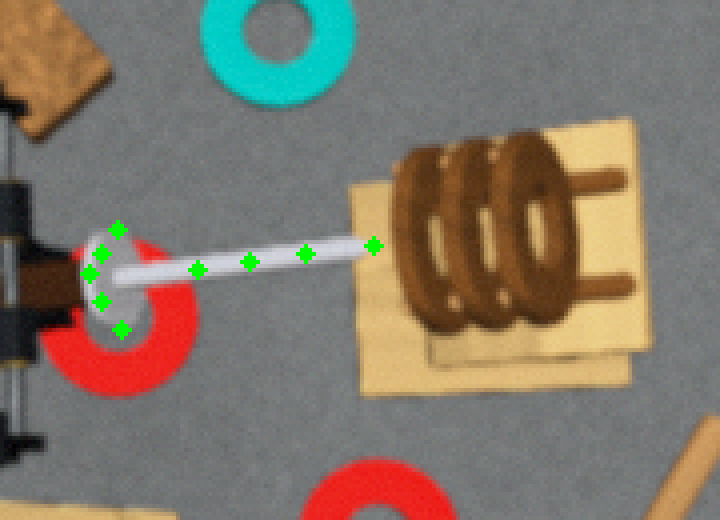

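{"method": "play_rows", "body": {
  "deltas": [
    [0.2,0.03,0,-0.05,0.02,0,0],
    [0.5,0.03,0,-0.05,0.02,0,0],
    [0.9,0.03,0,-0.05,0.02,0,0],
    [1.3,0.03,0,-0.05,0.02,0,0],
    [1.7,0.03,0,-0.05,0.02,0,0],
    [2.0,0.03,0,-0.05,0.02,0,0],
    [2.2,0.03,0,-0.05,0.02,0,0],
    [2.2,0.03,0,-0.05,0.02,0,0],
    [2.2,0.03,0,-0.05,0.02,0,0]
  ]
}}

```text
time_s: 10.85
tcp_pos: [0.601, 0.0301, 0.1015]
ee_rot: [[0.023, -1.0, 0.012], [-0.865, -0.026, -0.501], [0.501, 0.001, -0.866]]
wrist_force: [-0.2, -0.7, -2.2]
gripper_width: 0.277
```

```bash
python3 look.py p3
```

```text
tip in rack frame (s,lat,-normal) mm [-4.   0.7 -0.8] angle err [-0.13  0.05  0.06]
tip in rack frame (s,lat,-normal) mm [-4.1  0.6 -0.8] angle err [-0.13  0.05  0.04]
[0.60100155 0.03039415 0.10132165] [ 0.7  0.2 -1.3] 0.27031780343218564 10.95
```

View pics/p3_side.png

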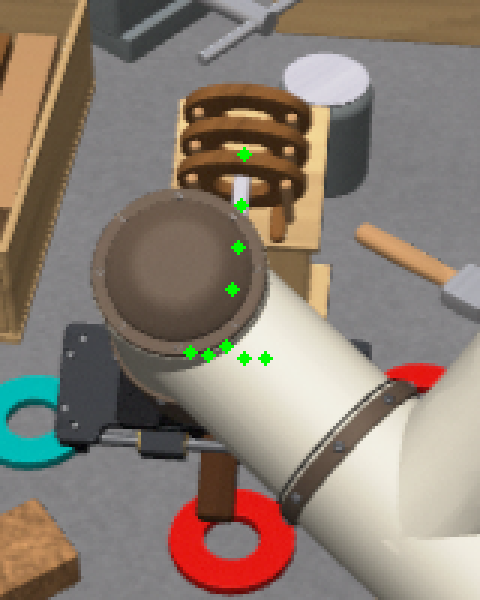

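View pics/p3_top.png

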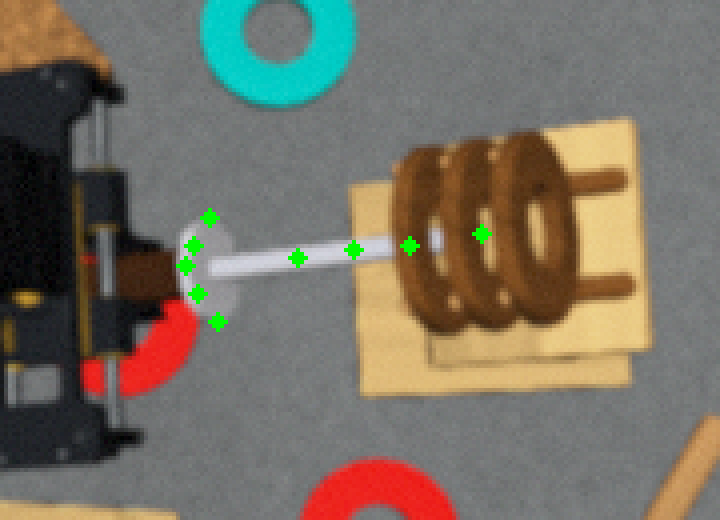

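{"method": "play_rows", "body": {
  "deltas": [
    [0.3,-0.02,0,0,0,0,0],
    [0.7,-0.02,0,0,0,0,0],
    [1.1,-0.02,0,0,0,0,0],
    [1.6,-0.02,0,0,0,0,0],
    [2.1,-0.02,0,0,0,0,0],
    [2.6,-0.02,0,0,0,0,0],
    [3.1,-0.02,0,0,0,0,0],
    [3.5,-0.02,0,0,0,0,0],
    [3.8,-0.02,0,0,0,0,0],
    [3.95,-0.02,0,0,0,0,0],
    [3.95,-0.02,0,0,0,0,0],
    [3.95,-0.02,0,0,0,0,0]
  ]
}}

```text
time_s: 12.15
tcp_pos: [0.6038, -0.0551, 0.1508]
ee_rot: [[0.023, -1.0, 0.012], [-0.865, -0.026, -0.501], [0.501, 0.002, -0.866]]
wrist_force: [0.4, 0.0, -1.1]
gripper_width: 0.271
```

```bash
python3 look.py p4
```

```text
tip in rack frame (s,lat,-normal) mm [94.6  0.2 -0.9] angle err [-0.14  0.05  0.04]
tip in rack frame (s,lat,-normal) mm [94.5  0.2 -0.9] angle err [-0.14  0.06  0.03]
[ 0.60374619 -0.05493103  0.15069126] [ 0.7 -1.4 -1. ] 0.27339572455910915 12.25
```

View pics/p4_side.png

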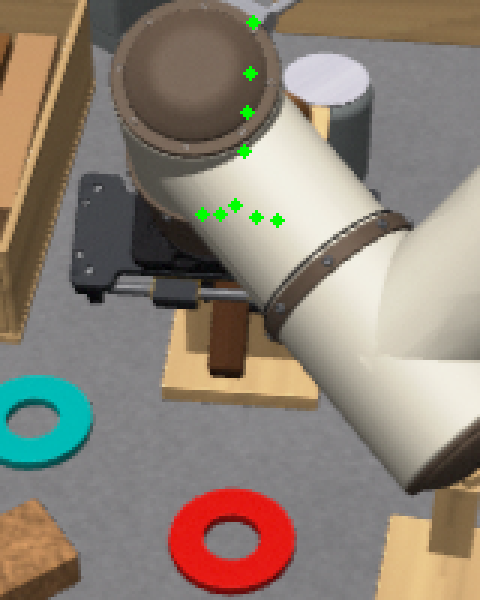

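View pics/p4_top.png

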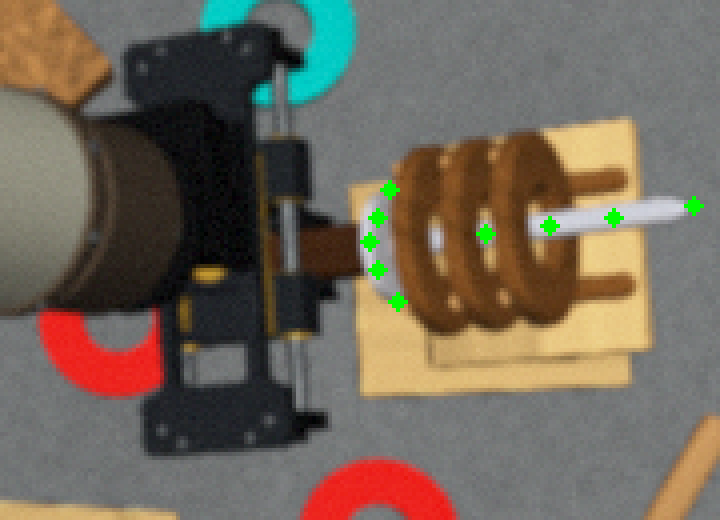

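{"method": "play_rows", "body": {
  "deltas": [
    [0,0,-0.15,0,0,0,0],
    [0,0,-0.35,0,0,0,0],
    [0,0,-0.55,0,0,0,0],
    [0,0,-0.75,0,0,0,0],
    [0,0,-1.0,0,0,0,0],
    [0,0,-1.25,0,0,0,0],
    [0,0,-1.5,0,0,0,0],
    [0,0,-1.8,0,0,0,0],
    [0,0,-2.1,0,0,0,0],
    [0,0,-2.1,0,0,0,0]
  ]
}}

```text
time_s: 13.25
tcp_pos: [0.604, -0.0281, 0.1978]
ee_rot: [[0.023, -1.0, 0.014], [-0.866, -0.027, -0.5], [0.5, -0.001, -0.866]]
wrist_force: [0.4, 0.2, -1.7]
gripper_width: 0.272
```

```bash
python3 look.py p5; python3 - <<'E'
from h import *
s=r.sense(); d=r.capture('wrist'); barov(d,s,'p5_wrist.png')
E
```

```text
tip in rack frame (s,lat,-normal) mm [ 94.9  -0.1 -54.3] angle err [-0.04  0.02  0.08]
tip in rack frame (s,lat,-normal) mm [ 94.9   0.2 -53.7] angle err [-0.11  0.04  0.07]
[ 0.60319533 -0.02877469  0.19666776] [ 0.6 -1.3 -2.3] 0.2760261702580386 13.35
```

View pics/p5_wrist.png

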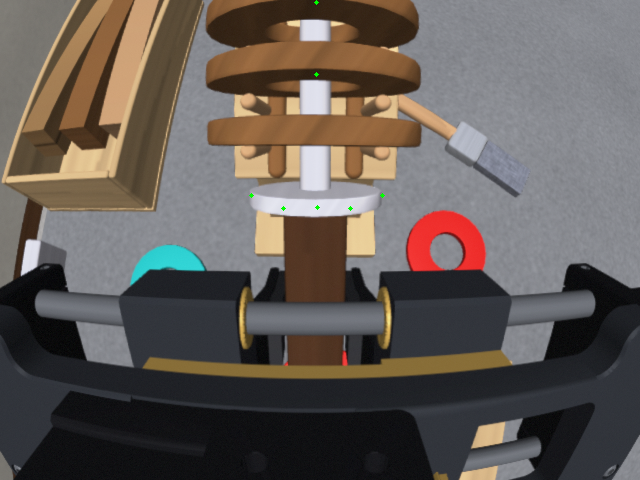

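View pics/p5_top.png

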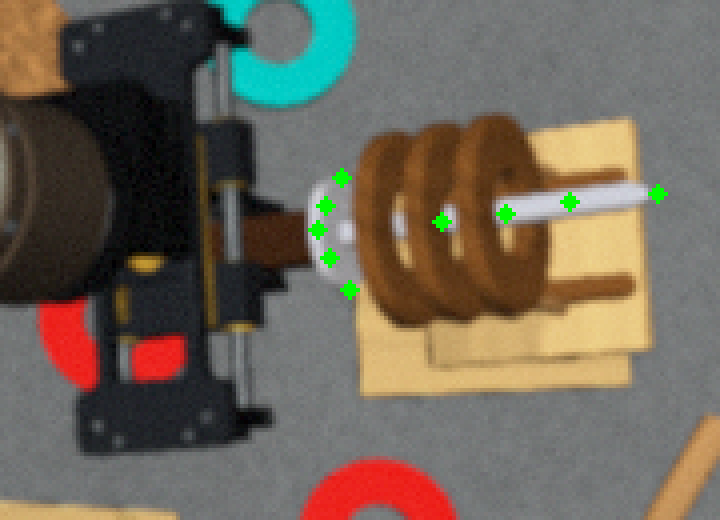

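{"method": "play_rows", "body": {
  "deltas": [
    [0,0,-0.25,0,0,0,0],
    [0,0,-0.55,0,0,0,0],
    [0,0,-0.9,0,0,0,0],
    [0,0,-1.25,0,0,0,0],
    [0,0,-1.6,0,0,0,0],
    [0,0,-2.0,0,0,0,0],
    [0,0,-2.4,0,0,0,0],
    [0,0,-2.8,0,0,0,0],
    [0,0,-3.2,0,0,0,0],
    [0,0,-3.5,0,0,0,0],
    [0,0,-3.6,0,0,0,0],
    [0,0,-3.6,0,0,0,0]
  ]
}}

```text
time_s: 14.6
tcp_pos: [0.6021, 0.0163, 0.2746]
ee_rot: [[0.023, -1.0, 0.012], [-0.865, -0.026, -0.5], [0.5, 0.001, -0.866]]
wrist_force: [-1.1, -0.5, -2.1]
gripper_width: 0.277
```

```bash
python3 look.py p6; python3 - <<'E'
from h import *
s=r.sense(); d=r.capture('wrist'); barov(d,s,'p6_wrist.png'); print(s['joints'])
E
```

```text
tip in rack frame (s,lat,-normal) mm [ 9.470e+01  1.000e-01 -1.433e+02] angle err [-0.16  0.05  0.06]
tip in rack frame (s,lat,-normal) mm [  94.8    0.2 -143. ] angle err [-0.18  0.06  0.06]
[0.60182378 0.01591498 0.27389929] [ 0.1  0.1 -3.4] 0.2719318920042569 14.7
[ 29.02216984  21.16912882  -8.8824599   27.09387236 -76.62679294
 -37.82547067]
```

View pics/p6_wrist.png

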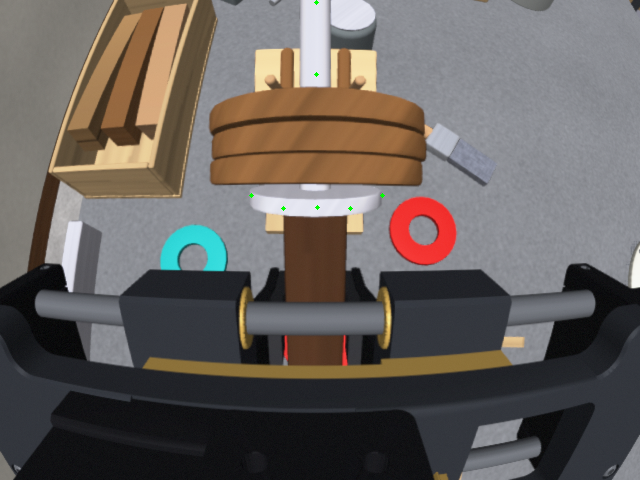

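View pics/p6_top.png

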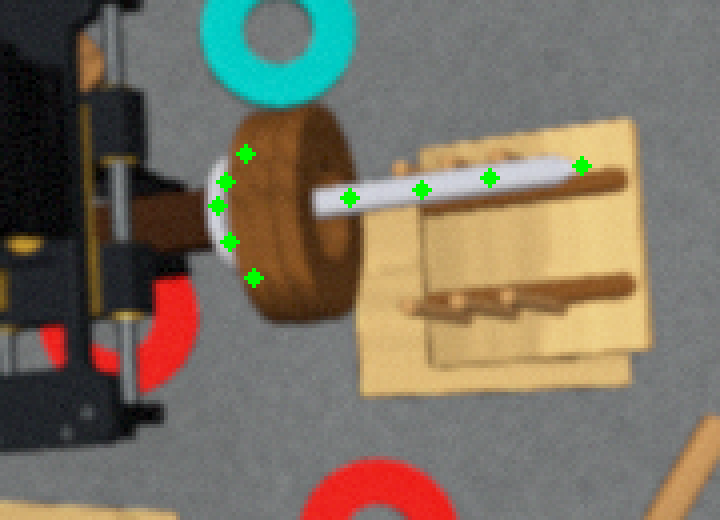

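```bash
python3 - <<'E'
from h import *
g=json.load(open('grasp.json')); R=np.array(g['ee_rot']); p=np.array(g['tcp_pos'])
R=toolR(-95.1,0)
delta(p+[0,0,.19],R,'above')
E
```

```text
above [-6.816, 5.629, -3.858, -0.316, -6.009, 1.288] rows>= 4.8
```

{"method": "play_rows", "body": {
  "deltas": [
    [-0.1,0.05,-0.05,0,0,0,0],
    [-0.3,0.2,-0.2,0,-0.1,0,0],
    [-0.65,0.45,-0.45,-0.02,-0.4,0.08,0],
    [-1.05,0.8,-0.7,-0.04,-0.8,0.17,0],
    [-1.5,1.2,-0.95,-0.06,-1.2,0.26,0],
    [-1.95,1.6,-1.2,-0.08,-1.6,0.35,0],
    [-2.4,2.0,-1.5,-0.11,-2.1,0.45,0],
    [-2.9,2.4,-1.75,-0.13,-2.5,0.54,0],
    [-3.35,2.8,-2.0,-0.16,-3.0,0.64,0],
    [-3.8,3.2,-2.25,-0.18,-3.4,0.73,0],
    [-4.25,3.6,-2.5,-0.2,-3.8,0.81,0],
    [-4.7,3.95,-2.75,-0.22,-4.2,0.9,0]
  ]
}}

```text
time_s: 15.95
tcp_pos: [0.4989, 0.1507, 0.2758]
ee_rot: [[-0.055, -0.999, -0.001], [-0.987, 0.054, -0.154], [0.154, -0.007, -0.988]]
wrist_force: [-0.2, -0.0, -2.6]
gripper_width: 0.27
```

{"method": "play_rows", "body": {
  "deltas": [
    [0,0,0,0,0,0,0],
    [0,0,0,0,0,0,0]
  ]
}}

```text
time_s: 16.15
tcp_pos: [0.4998, 0.1498, 0.2756]
ee_rot: [[-0.054, -0.999, -0.001], [-0.986, 0.053, -0.157], [0.157, -0.007, -0.988]]
wrist_force: [-0.2, -0.2, -3.0]
gripper_width: 0.273
```

```bash
python3 - <<'E'
from h import *
s=r.sense(); d=r.capture('wrist'); barov(d,s,'p7_wrist.png'); print(s['joints'],s['wrist_force'])
g=json.load(open('grasp.json')); p=np.array(g['tcp_pos'])
R=toolR(-95.1,0)
delta(p+[0,0,.19],R,'above')
E
```

```text
[ 38.7263847   11.65345051  -9.82179952   7.27006821 -74.38026108
 -44.13908098] [-0.17687637 -0.24953922 -2.95772256]
above [-2.227, 1.877, -0.246, -0.111, -1.809, 0.395] rows>= 1.5
```

View pics/p7_wrist.png

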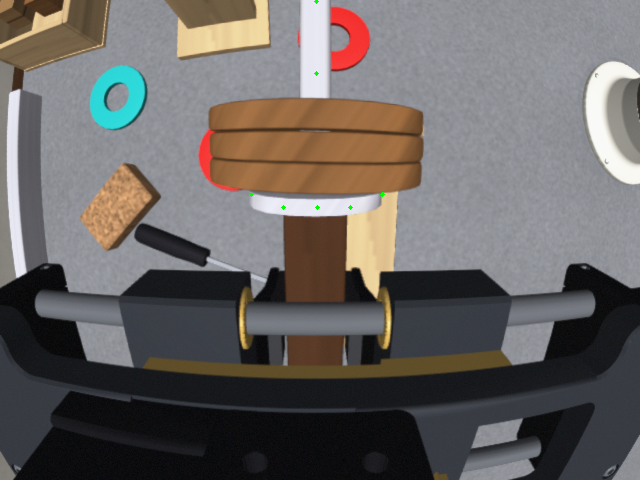

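Secure. Continue to above the stand, levelling.

{"method": "play_rows", "body": {
  "deltas": [
    [-0.15,0.1,-0.02,0,-0.1,0.02,0],
    [-0.45,0.35,-0.05,-0.02,-0.35,0.08,0],
    [-0.85,0.7,-0.1,-0.04,-0.7,0.15,0],
    [-1.25,1.05,-0.15,-0.06,-1.0,0.22,0],
    [-1.65,1.4,-0.2,-0.08,-1.35,0.3,0],
    [-2.0,1.7,-0.23,-0.1,-1.65,0.36,0],
    [-2.23,1.88,-0.25,-0.11,-1.81,0.4,0],
    [-2.23,1.88,-0.25,-0.11,-1.81,0.4,0],
    [-2.23,1.88,-0.25,-0.11,-1.81,0.4,0]
  ]
}}

```text
time_s: 17.1
tcp_pos: [0.456, 0.2082, 0.2724]
ee_rot: [[-0.089, -0.996, 0.0], [-0.996, 0.089, 0.0], [-0.0, -0.0, -1.0]]
wrist_force: [0.0, -0.3, -2.7]
gripper_width: 0.273
```

```bash
python3 - <<'E'
from h import *
s=r.sense(); d=r.capture('wrist'); barov(d,s,'p8_wrist.png'); print(s['tcp_pos'],s['wrist_force'],s['gripper_width'])
d=r.capture('top'); barov(d,s,'p8_top.png'); im=cv2.imread('pics/p8_top.png')[260:400,180:380]; cv2.imwrite('pics/p8_top.png',cv2.resize(im,None,fx=3.5,fy=3.5,interpolation=3))
g=json.load(open('grasp.json')); p=np.array(g['tcp_pos'])
R=toolR(-95.1,0)
delta(p+[0,0,.05],R,'h50'); delta(p,R,'fin')
E
```

```text
[0.45602088 0.20817938 0.27236354] [ 2.70098876e-03 -3.00168392e-01 -2.71988676e+00] 0.27330129750016674
h50 [0.003, -0.0, 5.596, 0.001, 0.001, -0.01] rows>= 2.8
fin [0.003, -0.0, 7.596, 0.001, 0.001, -0.01] rows>= 3.8
```

View pics/p8_wrist.png

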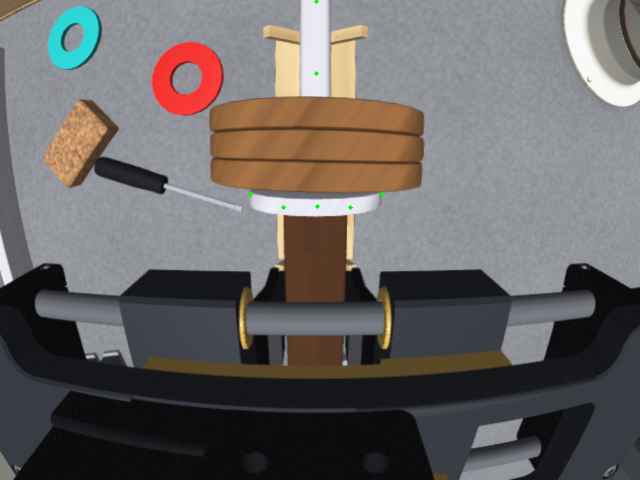

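View pics/p8_top.png

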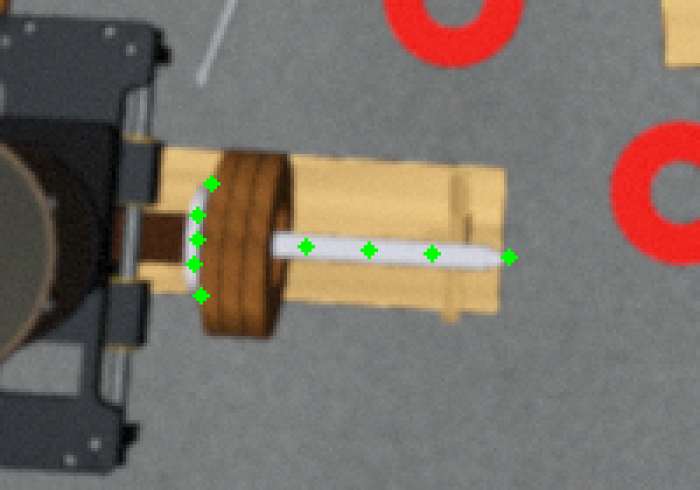

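{"method": "play_rows", "body": {
  "deltas": [
    [0,0,0.2,0,0,0,0],
    [0,0,0.7,0,0,0,0],
    [0,0,1.4,0,0,0,0],
    [0,0,2.2,0,0,0,0],
    [0,0,3.0,0,0,0,0],
    [0,0,3.8,0,0,0,0],
    [0,0,4.6,0,0,0,0],
    [0,0,5.3,0,0,0,0],
    [0,0,5.9,0,0,0,0],
    [0,0,6.4,0,0,0,0],
    [0,0,6.8,0,0,0,0],
    [0,0,6.8,0,0,0,0]
  ]
}}

```text
time_s: 18.4
tcp_pos: [0.4553, 0.2075, 0.1007]
ee_rot: [[-0.09, -0.996, -0.003], [-0.996, 0.09, -0.002], [0.002, 0.003, -1.0]]
wrist_force: [-0.1, 0.2, -1.7]
gripper_width: 0.275
```

```bash
python3 - <<'E'
from h import *
s=r.sense(); d=r.capture('wrist'); barov(d,s,'p9_wrist.png'); print(s['tcp_pos'],s['wrist_force'],s['gripper_width'])
g=json.load(open('grasp.json')); p=np.array(g['tcp_pos'])
R=toolR(-95.1,0)
delta(p,R,'fin')
E
```

```text
[0.45530167 0.20747772 0.1007117 ] [-0.08929559  0.15841908 -1.73519906] 0.2745499685451915
fin [-0.004, -0.01, 0.776, 0.011, -0.008, -0.01] rows>= 0.4
```

View pics/p9_wrist.png

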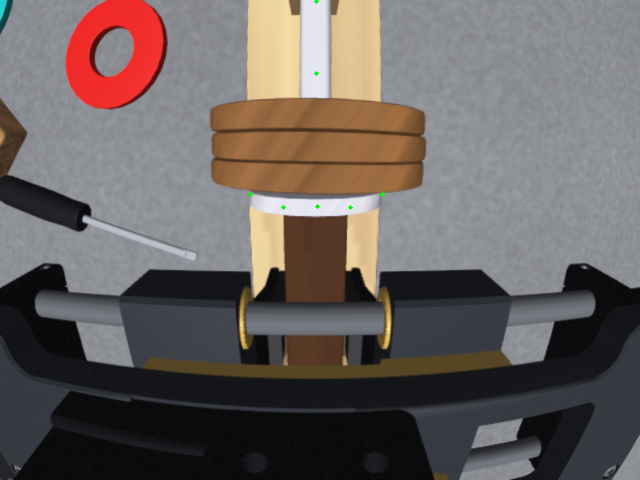

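{"method": "play_rows", "body": {
  "deltas": [
    [0,0,0.2,0,0,0,0],
    [0,0,0.4,0,0,0,0],
    [0,0,0.6,0,0,0,0],
    [0,0,0.72,0,0,0,0],
    [0,0,0.76,0,0,0,0],
    [0,0,0.76,0,0,0,0],
    [0,0,0.76,0,0,0,0]
  ]
}}

```text
time_s: 19.15
tcp_pos: [0.4561, 0.2083, 0.0834]
ee_rot: [[-0.09, -0.996, 0.0], [-0.996, 0.09, 0.001], [-0.001, -0.0, -1.0]]
wrist_force: [0.1, -0.6, -2.6]
gripper_width: 0.273
```

```bash
python3 - <<'E'
from h import *
s=r.sense(); d=r.capture('wrist'); barov(d,s,'p10_wrist.png'); print(s['tcp_pos'],s['wrist_force'],s['moment'],s['gripper_width'])
d=r.capture('side'); im=d['pixels'][250:430,330:440,::-1]; cv2.imwrite('pics/p10_side.png',cv2.resize(im,None,fx=3.3,fy=3.3,interpolation=3))
d=r.capture('top'); im=d['pixels'][260:400,180:380,::-1]; cv2.imwrite('pics/p10_top.png',cv2.resize(im,None,fx=3.5,fy=3.5,interpolation=3))
E
```

```text
[0.45613599 0.2083396  0.08339912] [ 0.12577644 -0.61928518 -2.58705002] [0.1757946  0.07133763 0.04235744] 0.27252803894928684
```

View pics/p10_top.png

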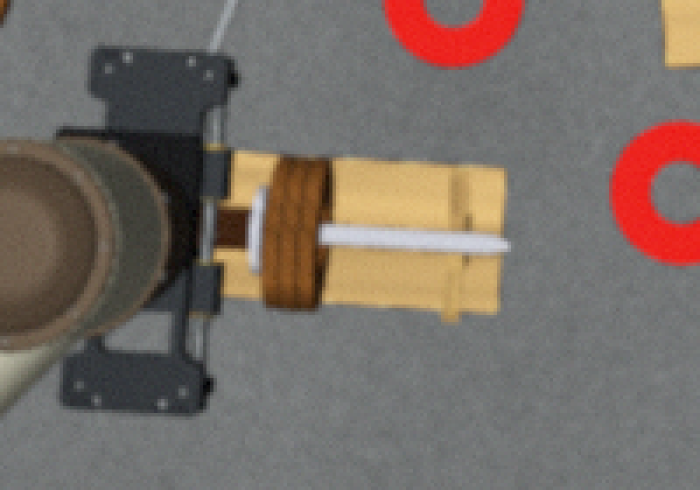

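View pics/p10_side.png

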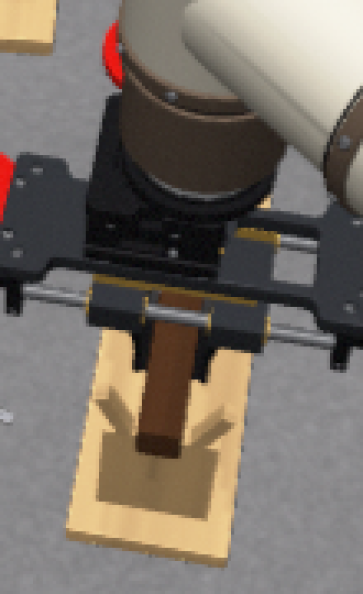

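{"method": "play_rows", "body": {
  "deltas": [
    [0,0,0.02,0,0,0,0],
    [0,0,0.04,0,0,0,0],
    [0,0,0.06,0,0,0,0],
    [0,0,0.06,0,0,0,0],
    [0,0,0.06,0,0,0,0]
  ]
}}

```text
time_s: 19.8
tcp_pos: [0.4561, 0.2083, 0.0823]
ee_rot: [[-0.089, -0.996, 0.0], [-0.996, 0.089, 0.001], [-0.001, -0.0, -1.0]]
wrist_force: [-1.7, -0.3, 3.2]
gripper_width: 0.273
```

{"method": "play_rows", "body": {
  "deltas": [
    [0,0,0,0,0,0,26],
    [0,0,0,0,0,0,30],
    [0,0,0,0,0,0,40],
    [0,0,0,0,0,0,60],
    [0,0,0,0,0,0,70],
    [0,0,0,0,0,0,70],
    [0,0,0,0,0,0,70],
    [0,0,0,0,0,0,70]
  ]
}}

```text
time_s: 20.6
tcp_pos: [0.456, 0.2083, 0.0818]
ee_rot: [[-0.09, -0.996, -0.0], [-0.996, 0.09, 0.001], [-0.001, 0.0, -1.0]]
wrist_force: [-0.2, -0.0, 0.1]
gripper_width: 0.77
```

{"method": "play_rows", "body": {
  "deltas": [
    [0,0,-0.2,0,0,0,70],
    [0,0,-0.6,0,0,0,70],
    [0,0,-1.2,0,0,0,70],
    [0,0,-2.0,0,0,0,70],
    [0,0,-3.0,0,0,0,70],
    [0,0,-4.2,0,0,0,70],
    [0,0,-5.5,0,0,0,70],
    [0,0,-7,0,0,0,70],
    [0,0,-8,0,0,0,70],
    [0,0,-8,0,0,0,70]
  ]
}}

```text
time_s: 21.6
tcp_pos: [0.4578, 0.2091, 0.2872]
ee_rot: [[-0.089, -0.996, 0.009], [-0.996, 0.089, 0.006], [-0.007, -0.008, -1.0]]
wrist_force: [0.4, 0.4, 0.5]
gripper_width: 0.807
```

```bash
python3 - <<'E'
from h import *
s=r.sense(); d=save('wrist','e_wrist.png'); print(s['tcp_pos'],s['wrist_force'],s['gripper_width'],s['time_s'])
d=save('side','e_side.png'); d=save('top','e_top.png'); im=d['pixels'][260:400,180:380,::-1]; cv2.imwrite('pics/e_topc.png',cv2.resize(im,None,fx=3.5,fy=3.5,interpolation=3))
E
```

```text
[0.4577583  0.20911971 0.28719131] [0.41014722 0.44302765 0.4684928 ] 0.8065309463597147 21.6
```

View pics/e_wrist.png

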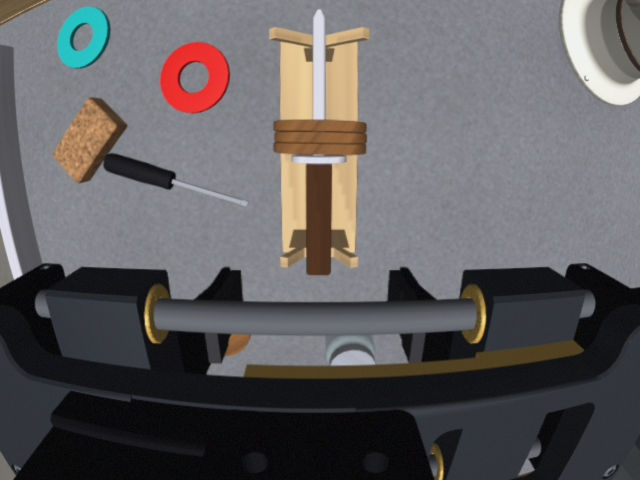

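View pics/e_topc.png

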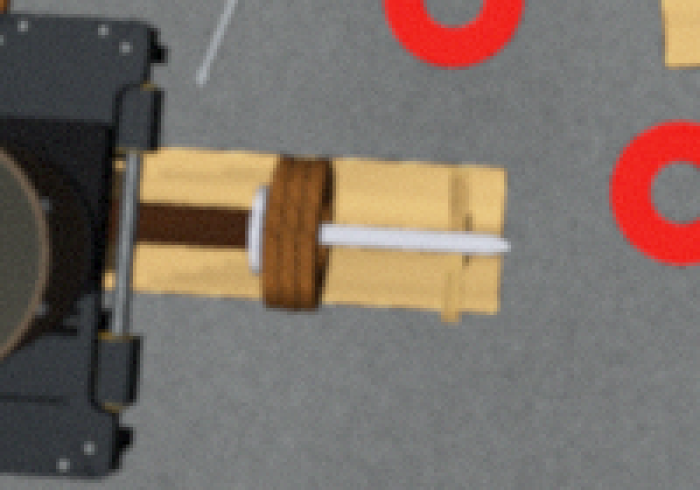

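View pics/e_side.png

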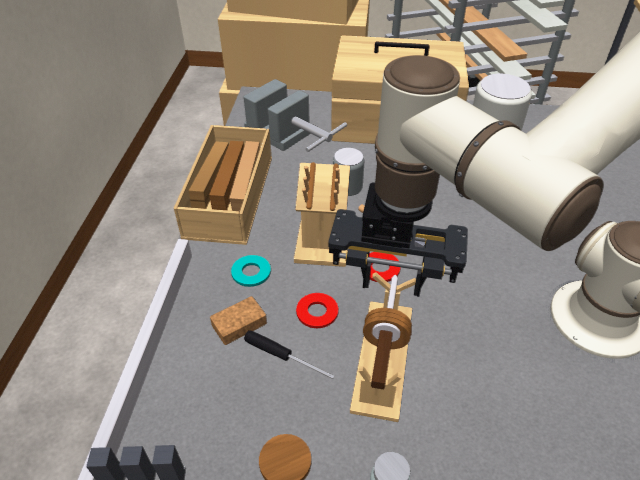

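```bash
python3 -c "
from station import r
print(r.finish_job())"
```

```text
the job is handed in; nothing more can be done
None
```

The job is done and handed in at about 21.6 s. The bar is back in its two forks with all three collars on the rod, and the gripper is open about 0.2 m above it.

- **What I did:** I gripped the handle about 5 mm ahead of its grip point and ran the rod up the 30° hole axis through all three collars. I then drew them out about 143 mm square to the board, levelled the bar, lowered it into the forks and let go.
- **Collars and bar:** The last pictures show three collars on the rod against the stop disc. The rod tip is within about a pixel of where it first lay in the top picture.
- **Rest of the bench:** The rack is empty and the turquoise and red look-alikes look unmoved. I only checked the other things by eye, and in the last side picture the arm partly hides the brush and one red ring.
- **Forces:** The highest wrist force I read was about 3.7 N, as the bar seated in the stand. It was near zero after letting go.
- **What disagreed:** The side and top cameras differed by about 6 mm along y, so I used the mean. The wrist camera then matched the bar to about 1 mm, and the rod went through the collars with no visible contact.

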